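Start the clamp screw of a circuit-board holder

ROBOT

A 7-joint arm with a two-finger parallel gripper is mounted at the origin on the work surface. World frame = base frame: x ahead of the robot, y to its left, z up, the work surface at z = 0. Lengths are in m, angles in degrees, forces in N, time in s.
With the tool pointing down it reaches from about 0.4 to 0.85 m from the base axis. Payload 6.9 kg.
Tool frame: the origin (TCP) lies midway between the tips of the shut fingers; the grasp point (between the pads) lies 19 mm behind it (bot.grip_depth is the z of the grasp point in the tool frame, in m); z points along the fingers, y is the line along which they close (so a half turn about z gives the same grasp; the last joint's range is limited). The gripper opens to 85 mm and grips with 20 to 120 N. Pads are 22 mm wide; open, the fingers measure 114 mm over their backs; the gripper's body (76 mm by 85 mm) begins 54 mm behind the grasp point. The pads swing forward as they close: fully open they stand 13 mm farther back than shut.
Start: joints at [75.43, 29.078, -13.613, 85.955, 7.202, 65.827, -8.869], TCP at [0.22, -0.585, 0.231] pointing down, gripper open.
Joint ranges: [-176.47, 176.47], [-13.61, 117.27], [-81.72, 77.17], [0.22, 143.17], [-87.28, 267.28], [10, 112.55], [-165.47, 165.47]. Speed limits (degrees/s): [136.94, 136.94, 180, 180, 180, 180, 180].

INTERFACE

Orientations are given as [roll, pitch, yaw] about the fixed x, y, z axes, in that order (R = Rz(yaw) Ry(pitch) Rx(roll)).
In Python, from rig import bot, vision gives the robot as it stands.
- The arm moves only by the tool arm_command, never from a script. Its argument "motion" is a list of rows, each a list of 7 numbers: the shift along the tool's x, y, z scaled (see below), then the turn, a rotation vector about the tool's x, y, z scaled (see below), then the opening, from 0 (shut) to 1 (fully open). In form: [[dx, dy, dz, rx, ry, rz, grip], ...]. A call has 1 to 8 rows; each row is the pose to reach, as a shift and turn from the pose commanded when the call began, along the tool's axes at that moment, turning the shorter way round; what a row does not reach only later rows make up. The controller multiplies each number of a shift by 0.2 m and each number of a turn by pi rad. A row lasts 1/10 s, in which the tool goes at most 50 mm and 8.59 degrees, less where a joint would pass 70% of its speed; a pose out of reach is approached as far as the arm can. A call with a number of a shift or a turn outside -1 to 1 is refused whole. A call with a gripper value outside its range is refused whole. The fingers move at their own pace and stop on an object; the grip force is fixed at half the most. Time passes only in rows, so rows that repeat a pose let the fingers close. It gives the time, the measured TCP pose, the force, the opening and the grip force at its end, in the units of the state.
- bot.get_obs(): the state, without advancing time (a new reading comes with each control period).
- vision.grab_frame(name): name is "scene" or "top" or "wrist"; returns the picture (420x560x3 uint8, red, green, blue); there is no depth.
- vision.get_calibration(name): a dict with "fx", "fy", "cx", "cy" (pixels), "rvec" (rotation vector, rad) and "tvec" (3), from world to camera coordinates, as OpenCV has them; the wrist camera has in their place "mount" (4x4, takes a point from camera to tool coordinates, whose origin is the TCP and whose axes are the flange's). Camera axes: x right, y down, z forward; pixel columns grow to the right and rows downward; lengths in m; the calibration is good to about 2 mm. A picture is of the moment at which its call begins: read the wrist's pose just before it. get_calibration takes no time and is no camera call.
- bot.hand_in(): hands the job in; it is judged then, once.
The state is a dict: "clock": time; "joint_positions": joint angles; "qvel": joint speeds; "joint_efforts": joint torques, N m; "tool_pos": TCP position; "ee_rot": TCP orientation; "ft_force": force on the tool from outside, world axes, zero at the start; "ft_torque": the same for the moment, N m; "width": finger opening in m; "grasp_force": force on a finger pad.
Only numpy, scipy, OpenCV 4.12 (cv2) and the standard library are available. Lean on these libraries where they do the work, as an engineer would, in place of code of your own. Each camera call takes 0.05 s, during which the arm holds its last target. There are 200 camera calls.

TASK

The orange clamp screw of the circuit-board holder stands loose in its threaded boss, its thread not caught. Without lifting it out or forcing it, turn it backward (counter-clockwise seen from above) until it drops into the thread, then turn it forward (clockwise) one full turn, and finish while still gripping the knob. Do not disturb the board or anything else on the bench.

Things in the scene. Friction and masses are not known exactly. Their poses are not given: they have to be found in the camera images.
- screw: Loose upright clamp screw, 97 mm tall, 0.12 kg. Origin at its foot, on its axis; z up along the screw. Shank 16 mm across; dark flange 52 mm across, 60 to 65 mm above the foot; above it the round orange knob. A white line on the knob's top runs from the centre along +x. Foot 30 mm above the holder's underside at the start, 23 to 25 mm once dropped into the thread.
- screw_grip (a point): Middle of the orange knob, on the screw's axis, 83 mm above its foot; axes as the screw's. The knob is 36 mm across and 32 mm tall: grip here, at any yaw. A grip carries the screw's weight, so while gripped it drops only if the hand goes down with it.
- screw_lug (a point): Centre of one of the screw's two thread lugs, 10.5 mm from its axis along its +x; the other is across from it, along -x. The lugs are 3 mm thick, their undersides 30 mm above the foot, and reach 12.5 mm from the axis. At the start they rest on two flat lands at the boss's top, 0.35 to 1.85 rad clockwise of the land's end.
- holder: Fixed board holder, origin on the boss's axis, on the table; z up. Dark base plate 10 mm thick, x -36 to +129 mm, y +-62 mm. Blue threaded boss 37 mm across, 60 mm tall, at the origin. Four brass posts carry the green board (x 20 to 108 mm, y +-55 mm, top at 60 mm, parts up to 11 mm higher).
- boss_mouth (a point): Centre of the boss's top, 60 mm above the table; axes as the holder's. The bore has 0.8 mm play around the shank. Two-start right-hand thread: 14 mm down per full clockwise turn, about 1 mm axial play, stays put when let go. Half a turn of the screw looks the same to it.
- boss_gap (a point): Middle of one of the two thread gaps in the boss's rim, 10.5 mm from the axis, 0.35 rad counter-clockwise of the holder's +x; the other is half a turn away. Each is 0.70 rad wide; a lug inside it by more than 0.15 rad drops 6 to 7 mm. Clockwise of the gap lies the flat land (2.44 rad); a tooth stands at the gap's counter-clockwise side, so only turning backward on the land leads into a gap.
- board: Green circuit board 88 x 110 x 2 mm lying loose on the holder's posts; origin under its centre. Leave it where it is.
- spool: Aluminium solder spool, 48 mm across, 42 mm high; bystander. Origin under its centre.
- driver: Red-handled screwdriver, 170 mm, lying beside the holder; bystander. Handle to its -x.
- spanner: Steel spanner, 150 mm, lying flat; bystander. Handle to its -x.
- pot: Black pen pot, 72 mm across, 90 mm high; bystander. Origin under its centre.
- bin: Blue divided parts bin 120 x 170 x 45 mm; bystander. Origin under its centre.
- flux: Small yellow-labelled jar, 40 mm across, 75 mm high; bystander. Origin under its centre.
- meter: Yellow multimeter 150 x 78 x 40 mm lying flat; bystander. Origin under its centre.
Things that resemble listed ones, but are neither listed nor needed, are in the scene too. What is shaped like the screw but purple is not meant.

How it is judged:
By the outcome, as a careful person would: the job done as asked, in the order asked, and still so for the second after the job is handed in, while the arm keeps its last pose, push and grip.
It also fails if it takes over 64 s, if anything falls off the work surface, if the arm or the gripper's body presses on something with over 40 N, if the wrist force passes 120 N, or if a joint passes its speed limit or range.

## Working session

There is one attempt and no reset: what is moved stays moved. The work goes in short steps, Python scripts to look and compute and a tool call to move; the robot and the scene stay as the last step left them, time stands still between calls to the robot, and variables do not carry over. Pictures are saved under pics/ and viewed, at most 10 in all, crops included, and the job is handed in when it is done.

Besides the shell and the picture viewer there is one more tool, called after "Emit:" by a JSON object that holds its "method" and its "body", one argument or row to a line. arm_command: Moves the arm, as the interface text tells. Shifts and turns lie within -1 to 1; 1 stands for 0.2 m of shift or pi rad of turn. Its arguments: {"type":"object","properties":{"motion":{"type":"array","items":{"type":"array","items":{"type":"number"}}}},"required":["motion"]}

```bash
mkdir -p pics; ls; cat > h.py <<'E'
import numpy as np, cv2
from scipy.spatial.transform import Rotation as R
from rig import bot, vision
def cam(n,obs=None):
    c=vision.get_calibration(n); K=np.array([[c['fx'],0,c['cx']],[0,c['fy'],c['cy']],[0,0,1]])
    if 'mount' in c:
        T=np.eye(4); T[:3,:3]=R.from_euler('xyz',obs['ee_rot'],degrees=True).as_matrix(); T[:3,3]=obs['tool_pos']
        M=T@np.array(c['mount']); return K,M[:3,:3],M[:3,3]
    r=cv2.Rodrigues(np.array(c['rvec'],float))[0]; return K,r.T,-r.T@np.array(c['tvec'],float).ravel()
def ray(C,uv,z):
    K,Rm,t=C; d=Rm@np.linalg.inv(K)@np.array([uv[0],uv[1],1.]); return t+d*(z-t[2])/d[2]
def proj(C,p):
    K,Rm,t=C; q=K@(Rm.T@(np.array(p)-t)); return q[:2]/q[2]
def save(n,im): cv2.imwrite('pics/'+n,cv2.cvtColor(im,cv2.COLOR_RGB2BGR))
E
python3 - <<'E'
from h import *
a=vision.grab_frame('scene');b=vision.grab_frame('top')
save('s0.png',a);save('t0.png',b)
print(bot.get_obs(), bot.grip_depth)
for n in('scene','top'):print(cam(n))
print(vision.get_calibration('wrist'))
E
```

```text
pics
{'clock': 0.1, 'joint_positions': array([ 75.4306791 ,  29.12165418, -13.60950771,  86.00176245,
         7.20025072,  65.82680668,  -8.86595421]), 'qvel': array([-0.00504052, -0.05822294, -0.07531618, -0.18017473,  0.04276032,
        0.10849598,  0.01774327]), 'joint_efforts': array([-4.31859444e-03, -6.21835828e+01, -2.19460979e+00, -2.50204164e+01,
        1.24594537e-02,  7.82629300e-03, -3.18669208e-05]), 'tool_pos': array([ 0.21983037, -0.58459306,  0.2305138 ]), 'ee_rot': array([-1.79908283e+02, -2.12785294e-04,  2.06172161e+01]), 'ft_force': array([ 0.1564761 , -0.38441127, -0.17822113]), 'ft_torque': array([-0.00651004, -0.02052175, -0.06550822]), 'grasp_force': 0.0, 'width': 0.08506459360237276} -0.0187
(array([[391.70937464,   0.        , 279.91623842],
       [  0.        , 391.70937464, 208.55630927],
       [  0.        ,   0.        ,   1.        ]]), array([[-0.62017012,  0.59557966, -0.51056233],
       [ 0.78436235,  0.48142813, -0.39115555],
       [ 0.01283478, -0.64304885, -0.7657176 ]]), array([1.09073544, 0.46434244, 0.93143337]))
(array([[435.71277071,   0.        , 278.04894103],
       [  0.        , 435.71277071, 212.02931363],
       [  0.        ,   0.        ,   1.        ]]), array([[-0.02668546, -0.99093725,  0.13164822],
       [-0.99947686,  0.02885588,  0.01460604],
       [-0.0182725 , -0.13118958, -0.99118889]]), array([0.35621777, 0.00374278, 1.3264199 ]))
{'fx': 370.43097809737816, 'fy': 370.43097809737816, 'cx': 284.1233021120118, 'cy': 212.70266026569223, 'mount': array([[ 2.78745480e-05, -9.48871082e-01, -3.15663856e-01,
         8.08881324e-02],
       [ 9.99999986e-01,  7.76651063e-05, -1.45153222e-04,
         6.81007515e-05],
       [ 1.62247762e-04, -3.15663847e-01,  9.48871071e-01,
        -1.42696909e-01],
       [ 0.00000000e+00,  0.00000000e+00,  0.00000000e+00,
         1.00000000e+00]])}
```

View pics/t0.png

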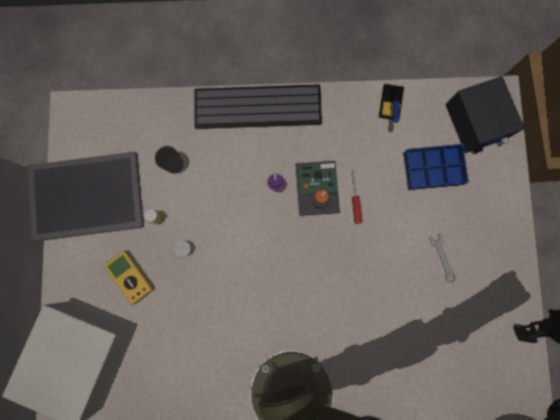

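View pics/s0.png

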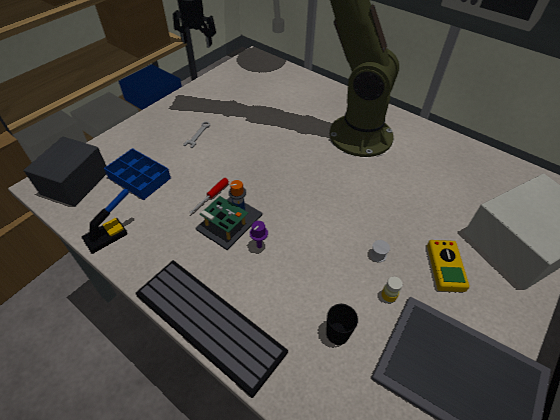

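Candidates: the orange knob at top (321,198) / scene (237,186) fits, because it stands on the holder's boss. The purple look-alike at top (277,182) / scene (258,232) is not meant. Next I measure the orange one and make an enlarged crop.

```bash
cat >> h.py <<'E'
def orange(im):
    h=cv2.cvtColor(im,cv2.COLOR_RGB2HSV); return cv2.inRange(h,(5,150,110),(17,255,255))
def blob(m,near=None):
    n,l,s,c=cv2.connectedComponentsWithStats(m)
    i=1+np.argmax(s[1:,4]) if near is None else 1+np.argmin(np.linalg.norm(c[1:]-near,axis=1)+1000*(s[1:,4]<25)); return c[i],s[i],(l==i)
E
python3 - <<'E'
from h import *
o=bot.get_obs()
P=[]
for n,near in(('top',(321,198)),('scene',(237,186))):
    im=cv2.cvtColor(cv2.imread(f'pics/{n[0]}0.png'),cv2.COLOR_BGR2RGB)
    c,s,l=blob(orange(im),near); print(n,c,s, ray(cam(n),c,.115))
    x,y=near; cr=im[y-45:y+45,x-45:x+45]; P.append(cv2.resize(cr,(400,400),interpolation=cv2.INTER_CUBIC))
save('crop0.png',np.hstack(P))
E
```

```text
top [320.81914894 196.82978723] [316 191  12  12  94] [ 0.55672696 -0.09983604  0.115     ]
scene [236.42857143 183.97402597] [230 180  13   9  77] [ 0.55255456 -0.106821    0.115     ]
```

View pics/crop0.png

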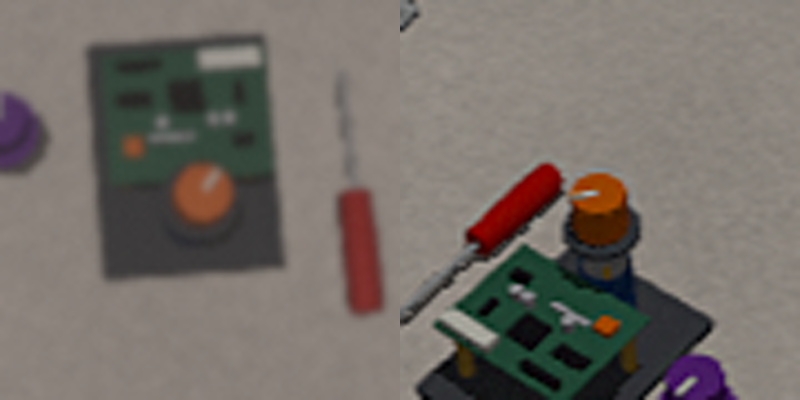

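The crop shows the orange knob on the blue boss next to the green board, with its white line pointing up and right in the top view. The purple look-alike stands apart from it. Moving over the orange one.

Emit:
{"method": "arm_command", "body": {
  "motion": [
    [0.25,-0.17,0,0,0,0,1],
    [0.5,-0.35,0,0,0,0,1],
    [0.75,-0.52,0,0,0,0,1],
    [1,-0.69,0,0,0,0,1],
    [1,-0.69,0,0,0,0,1]
  ]
}}

```text
clock: 0.6
tool_pos: [0.3598, -0.3828, 0.2311]
ee_rot: [-180.0, -0.0, 20.7]
ft_force: [0.9, 0.0, -0.6]
width: 0.0852
grasp_force: 0.0
```

Emit:
{"method": "arm_command", "body": {
  "motion": [
    [0.25,-0.17,0,0,0,0,1],
    [0.5,-0.35,0,0,0,0,1],
    [0.75,-0.52,0,0,0,0,1],
    [1,-0.69,0,0,0,0,1],
    [1,-0.69,0,0,0,0,1]
  ]
}}

```text
clock: 1.1
tool_pos: [0.4983, -0.1832, 0.2312]
ee_rot: [-180.0, -0.0, 20.7]
ft_force: [0.0, -0.3, -0.1]
width: 0.0854
grasp_force: 0.0
```

Emit:
{"method": "arm_command", "body": {
  "motion": [
    [0.2,-0.14,0,0,0,0,1],
    [0.41,-0.28,0,0,0,0,1],
    [0.41,-0.28,0,0,0,0,1],
    [0.41,-0.28,0,0,0,0,1],
    [0.41,-0.28,0,0,0,0,1]
  ]
}}

```text
clock: 1.6
tool_pos: [0.5535, -0.1057, 0.2309]
ee_rot: [180.0, 0.1, 20.5]
ft_force: [-1.0, -1.3, 0.2]
width: 0.0856
grasp_force: 0.0
```

```bash
cat > look.py <<'E'
import sys; from h import *
o=bot.get_obs(); im=vision.grab_frame('wrist'); save(sys.argv[1],im)
print(o['clock'],o['tool_pos'],o['ee_rot'],o['joint_positions'],o['width'],o['grasp_force'],o['ft_force'])
E
python3 look.py w1.png
```

```text
1.6 [ 0.55354785 -0.1057401   0.23088527] [1.79985673e+02 8.33659125e-02 2.05484490e+01] [ 22.52802832  24.24563496 -21.26902469  95.35249916   9.73877065
  62.29500061 -71.03746145] 0.08561722357570811 0.0 [-0.98453581 -1.30260754  0.16906197]
```

View pics/w1.png

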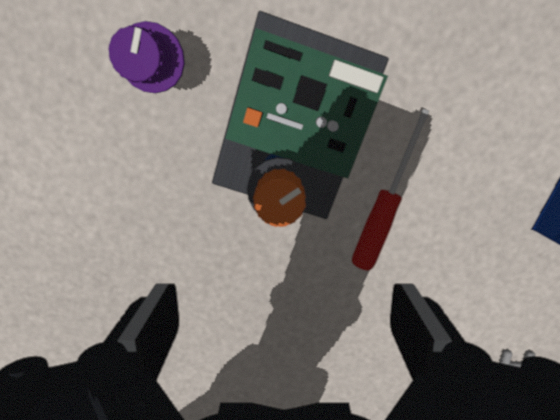

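The knob's top is at about (279,197), in the arm's shadow, with its line running to (300,190). The holder's plate has corners at (260,11), (388,57), (329,218) and (213,184). Measuring these.

```bash
python3 - <<'E'
from h import *
im=cv2.cvtColor(cv2.imread('pics/w1.png'),cv2.COLOR_BGR2RGB)
o=dict(tool_pos=[0.55354785,-0.1057401,0.23088527],ee_rot=[179.985673,0.0833659125,20.548449])
C=cam('wrist',o)
h=cv2.cvtColor(im,cv2.COLOR_RGB2HSV); m=cv2.inRange(h,(3,130,50),(18,255,255))
c,s,l=blob(m,(279,196)); print(c,s)
# fit top circle at z=.127: contour points to plane, use those in the lower image part
ct=max(cv2.findContours(l.astype(np.uint8),0,1)[0],key=len)[:,0,:]
P=np.array([ray(C,p,.127)[:2] for p in ct]); low=ct[:,1]>c[1]-2
from scipy.optimize import least_squares
f=least_squares(lambda q:np.hypot(*(P[low]-q).T)-.0182,P.mean(0)); print('top',f.x,np.sqrt(np.mean(f.fun**2)),P.mean(0))
# flange/base corners
B=[ray(C,p,.010)[:2] for p in ((260,11),(388,57),(329,218),(213,184))]; B=np.array(B); print(B)
e=B[0]-B[3]; e2=B[1]-B[2]; print(np.hypot(*e),np.hypot(*e2),np.hypot(*(B[0]-B[1])),np.hypot(*(B[2]-B[3])),np.degrees([np.arctan2(e[1],e[0]),np.arctan2(e2[1],e2[0]),np.arctan2(*(B[2]-B[3])[::-1])+np.pi/2]))
yaw=np.arctan2(*(e+e2)[::-1]); ctr=B.mean(0); print('boss',ctr-.0465*np.array([np.cos(yaw),np.sin(yaw)]),np.degrees(yaw))
# white line: low saturation in knob disc
yy,xx=np.mgrid[:420,:560]; hull=cv2.fillConvexPoly(np.zeros((420,560),np.uint8),cv2.convexHull(ct),1)
w=(hull>0)&(h[...,1]<110)&(np.hypot(xx-c[0],yy-c[1])<25); c2,s2,l2=blob((w*255).astype(np.uint8),(291,195)); print(c2,s2)
q=ray(C,c2,.127)[:2]-f.x; print('line',np.degrees(np.arctan2(q[1],q[0])),np.hypot(*q))
ys,xs=np.nonzero(l2);Q=np.array([ray(C,p,.127)[:2] for p in zip(xs,ys)]);u=np.linalg.svd(Q-Q.mean(0))[2][0];print(np.degrees(np.arctan2(u[1],u[0])))
E
```

```text
[278.37932626 197.31472081] [ 253  169   53   57 2167]
top [ 0.55975423 -0.09976615] 0.000438895841376692 [ 0.56190684 -0.09904717]
[[ 0.68262254 -0.03487522]
 [ 0.68825892 -0.15594385]
 [ 0.5266741  -0.16570768]
 [ 0.51913886 -0.04211401]]
0.16364385909688292 0.1618795431875433 0.12119975720952561 0.12382316532082945 [2.5353068  3.45791908 3.48888342]
boss [ 0.55773708 -0.10208904] 2.994112634569917
[289.63291139 195.94303797] [279 188  22  17 158]
line -46.98736621075831 0.007877024997388904
146.0505348217288
```

Next a view turned by half a turn, so the fixed camera errors average out.

Emit:
{"method": "arm_command", "body": {
  "motion": [
    [0,0,0,0,0,0.047,1],
    [0,0,0,0,0,0.094,1],
    [0,0,0,0,0,0.141,1],
    [0,0,0,0,0,0.188,1],
    [0,0,0,0,0,0.235,1],
    [0,0,0,0,0,0.282,1],
    [0,0,0,0,0,0.329,1],
    [0,0,0,0,0,0.376,1]
  ]
}}

```text
clock: 2.45
tool_pos: [0.5535, -0.1065, 0.2314]
ee_rot: [180.0, -0.0, -47.6]
ft_force: [-0.2, 0.1, 0.1]
width: 0.0852
grasp_force: 0.0
```

Emit:
{"method": "arm_command", "body": {
  "motion": [
    [0,0,0,0,0,0.047,1],
    [0,0,0,0,0,0.094,1],
    [0,0,0,0,0,0.141,1],
    [0,0,0,0,0,0.188,1],
    [0,0,0,0,0,0.235,1],
    [0,0,0,0,0,0.282,1],
    [0,0,0,0,0,0.329,1],
    [0,0,0,0,0,0.376,1]
  ]
}}

```text
clock: 3.25
tool_pos: [0.5528, -0.1068, 0.231]
ee_rot: [179.8, 0.1, -109.9]
ft_force: [0.4, -1.9, -2.4]
width: 0.0851
grasp_force: 0.0
```

Emit:
{"method": "arm_command", "body": {
  "motion": [
    [0,0,0,0,0,0.047,1],
    [0,0,0,0,0,0.094,1],
    [0,0,0,0,0,0.141,1],
    [0,0,0,0,0,0.188,1],
    [0,0,0,0,0,0.235,1],
    [0,0,0,0,0,0.248,1],
    [0,0,0,0,0,0.248,1],
    [0,0,0,0,0,0.248,1]
  ]
}}

```text
clock: 4.05
tool_pos: [0.5011, -0.1718, 0.1347]
ee_rot: [179.2, 3.2, -151.2]
ft_force: [-0.3, 0.8, 0.6]
width: 0.0855
grasp_force: 0.0
```

```bash
python3 look.py w2.png
```

```text
4.05 [ 0.50114269 -0.17175243  0.13467077] [ 179.23545764    3.2302789  -151.15466298] [ -22.8098142    48.58827655   77.11846766  110.03665688  -55.52134695
   68.96011288 -165.39525525] 0.0854569402622682 0.0 [-0.29633443  0.78872929  0.60658232]
```

View pics/w2.png

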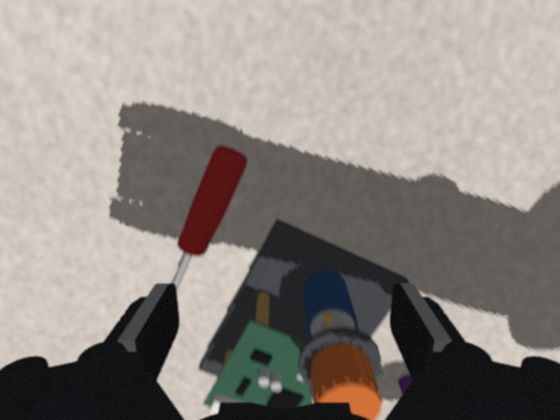

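That turn went wrong. The wrist ran into its range limit (q7 falls as yaw falls), and the arm sank to z 0.135 beside the holder, which shows at the bottom of the picture around (330,330). The force stays small, so nothing was touched. I back out upward and turn the other way.

Emit:
{"method": "arm_command", "body": {
  "motion": [
    [0,0,-0.2,0,0,-0.05,1],
    [0,0,-0.3,0,0,-0.1,1]
  ]
}}

```text
clock: 4.3
tool_pos: [0.5007, -0.174, 0.1976]
ee_rot: [-179.6, 3.3, -133.3]
ft_force: [0.5, -0.1, -0.1]
width: 0.0855
grasp_force: 0.0
```

Emit:
{"method": "arm_command", "body": {
  "motion": [
    [0,0,-0.2,0,0,-0.047,1],
    [0,0,-0.2,0,0,-0.094,1],
    [0,0,-0.2,0,0,-0.141,1],
    [0,0,-0.2,0,0,-0.188,1],
    [0,0,-0.2,0,0,-0.235,1],
    [0,0,-0.2,0,0,-0.282,1],
    [0,0,-0.2,0,0,-0.329,1],
    [0,0,-0.2,0,0,-0.376,1]
  ]
}}

```text
clock: 5.1
tool_pos: [0.499, -0.1744, 0.2363]
ee_rot: [-176.7, 0.9, -65.5]
ft_force: [0.2, 0.6, -0.3]
width: 0.0855
grasp_force: 0.0
```

Emit:
{"method": "arm_command", "body": {
  "motion": [
    [0,0,0,0,0,-0.047,1],
    [0,0,0,0,0,-0.094,1],
    [0,0,0,0,0,-0.141,1],
    [0,0,0,0,0,-0.188,1],
    [0,0,0,0,0,-0.235,1],
    [0,0,0,0,0,-0.282,1],
    [0,0,0,0,0,-0.329,1],
    [0,0,0,0,0,-0.376,1]
  ]
}}

```text
clock: 5.9
tool_pos: [0.499, -0.1746, 0.2363]
ee_rot: [-177.9, -2.7, 2.0]
ft_force: [0.1, 0.5, -0.7]
width: 0.0858
grasp_force: 0.0
```

```bash
python3 - <<'E'
from h import *
o=bot.get_obs(); print(o['tool_pos'],o['ee_rot'],o['joint_positions'])
Rm=R.from_euler('xyz',o['ee_rot'],degrees=True)
for yaw in(20,70):
    T=R.from_euler('xyz',[180,0,yaw],degrees=True)
    print(yaw,Rm.inv().apply(np.array([.5585,-.1008,.231])-o['tool_pos'])/.2,(Rm.inv()*T).as_rotvec()/np.pi)
E
```

```text
[ 0.49897844 -0.1745541   0.23634713] [-177.90805415   -2.68783984    2.04806281] [ -8.54969208  23.02154443  39.51600783 101.9478681  -20.36021131
  60.21997661 -49.16519816]
20 [ 0.30900128 -0.35615402  0.05430846] [-0.0091853  -0.01662841 -0.09943092]
70 [ 0.30900128 -0.35615402  0.05430846] [-0.00137078 -0.02002667 -0.37712154]
```

Emit:
{"method": "arm_command", "body": {
  "motion": [
    [0.06,-0.06,0.01,0,-0.003,-0.047,1],
    [0.12,-0.12,0.02,0,-0.006,-0.094,1],
    [0.18,-0.18,0.03,0,-0.009,-0.141,1],
    [0.24,-0.24,0.04,0,-0.012,-0.188,1],
    [0.3,-0.3,0.05,-0.001,-0.015,-0.235,1],
    [0.309,-0.356,0.054,-0.001,-0.017,-0.282,1],
    [0.309,-0.356,0.054,-0.001,-0.019,-0.329,1],
    [0.309,-0.356,0.054,-0.0014,-0.02,-0.377,1]
  ]
}}

```text
clock: 6.7
tool_pos: [0.5592, -0.1006, 0.2308]
ee_rot: [-180.0, 0.0, 70.0]
ft_force: [-0.5, 0.0, -0.1]
width: 0.0852
grasp_force: 0.0
```

Emit:
{"method": "arm_command", "body": {
  "motion": [
    [0,0,0,0,0,0,1],
    [0,0,0,0,0,0,1]
  ]
}}

```text
clock: 6.9
tool_pos: [0.5588, -0.1011, 0.2307]
ee_rot: [-179.9, -0.0, 69.3]
ft_force: [-0.9, 0.1, -0.3]
width: 0.0852
grasp_force: 0.0
```

```bash
python3 look.py w3.png
```

```text
6.9 [ 0.55881299 -0.1011061   0.23066363] [-1.79947988e+02 -3.59307387e-02  6.93109193e+01] [ -6.15727351  24.98410087  21.20620793  95.12852051 -10.03069849
  61.80706728  -2.68585861] 0.08524812239618572 0.0 [-0.85120099  0.08456519 -0.30578662]
```

View pics/w3.png

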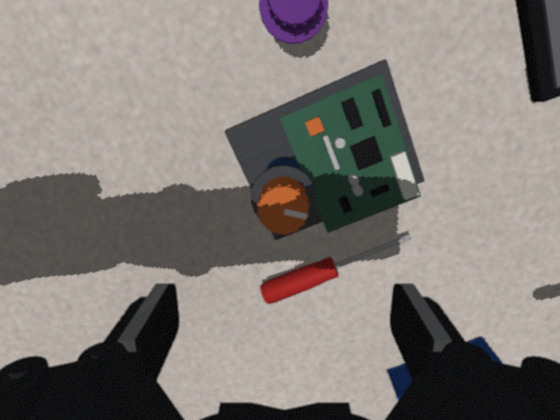

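The knob's top is at about (283,209), its line runs to (307,215), and nothing has been disturbed. Measuring again.

```bash
python3 - <<'E'
from h import *
from scipy.optimize import least_squares
for fn,o,near,ln in(('w1',dict(tool_pos=[0.55354785,-0.1057401,0.23088527],ee_rot=[179.985673,0.0833659125,20.548449]),(279,197),(290,196)),
 ('w3',dict(tool_pos=[.55881299,-.1011061,.23066363],ee_rot=[-179.947988,-.03593,69.3109193]),(283,208),(297,213))):
    im=cv2.cvtColor(cv2.imread(f'pics/{fn}.png'),cv2.COLOR_BGR2RGB); C=cam('wrist',o)
    h=cv2.cvtColor(im,cv2.COLOR_RGB2HSV); m=cv2.inRange(h,(3,130,50),(18,255,255))
    m=cv2.morphologyEx(m,cv2.MORPH_CLOSE,np.ones((5,5)))
    c,s,l=blob(m,near); ct=max(cv2.findContours(l.astype(np.uint8),0,1)[0],key=len)[:,0,:]
    P=np.array([ray(C,p,.127)[:2] for p in ct]); low=ct[:,1]>c[1]+3
    f=least_squares(lambda q:np.hypot(*(P[low]-q[:2]).T)-.018,P.mean(0),loss='soft_l1',f_scale=.0005)
    w=(h[...,1]<120)&(np.hypot(*(np.indices((420,560))-np.array(ln)[::-1,None,None]))<15)
    _,s2,l2=blob((w*255).astype(np.uint8),ln)
    ys,xs=np.nonzero(l2);Q=np.array([ray(C,p,.127)[:2] for p in zip(xs,ys)]);u=np.linalg.svd(Q-Q.mean(0))[2][0]
    print(fn,c,s,'top',f.x,np.sqrt(np.mean(f.fun**2)),s2,np.degrees(np.arctan2(u[1],u[0])),Q.mean(0)-f.x)
B=np.array([ray(C,p,.010)[:2] for p in ((226,131),(385,60),(424,181))])
e=B[1]-B[0];print('len x?',np.hypot(*e),np.degrees(np.arctan2(*e[::-1])),np.hypot(*(B[2]-B[1])))
e/=np.hypot(*e);n=np.array([e[1],-e[0]]);print('boss',B[0]+.036*e+.062*n)
E
```

```text
w1 [278.51826484 197.30319635] [ 253  169   53   57 2190] top [ 0.55953345 -0.09972304] 0.00035728824132406114 [279 188  22  17 165] 145.59221751719127 [ 0.00556043 -0.00558382]
w3 [282.07832423 204.74408015] [ 256  177   54   58 2196] top [ 0.55734355 -0.09810151] 0.006163260354209192 [283 206  29  22 231] 145.7808911290348 [ 0.01029074 -0.00902707]
len x? 0.16071727777906178 2.538611279400613 0.12280866471255181
boss [ 0.56003122 -0.10117508]
```

Emit:
{"method": "arm_command", "body": {
  "motion": [
    [0.004,-0.001,0.2,0,0,0,1],
    [0.004,-0.001,0.4,0,0,0,1],
    [0.004,-0.001,0.55,0,0,0,1],
    [0.004,-0.001,0.62,0,0,0,1],
    [0.004,-0.001,0.65,0,0,0,1],
    [0.004,-0.001,0.675,0,0,0,1],
    [0.004,-0.001,0.675,0,0,0,1]
  ]
}}

```text
clock: 7.65
tool_pos: [0.5588, -0.0998, 0.0953]
ee_rot: [-179.9, -0.0, 69.5]
ft_force: [-0.8, -0.5, -0.5]
width: 0.0854
grasp_force: 0.0
```

```bash
python3 look.py w4.png; python3 -c "
from h import *
save('s4.png',cv2.resize(vision.grab_frame('scene')[120:260,150:330],None,fx=3,fy=3,interpolation=2))
a=cv2.imread('pics/w4.png');b=cv2.imread('pics/s4.png');cv2.imwrite('pics/c4.png',np.hstack([cv2.resize(a[130:,100:460],(360,290)),cv2.resize(b,(373,290))]))"
```

```text
7.65 [ 0.55882498 -0.09977921  0.09526338] [-1.79925766e+02 -1.72006607e-02  6.95266122e+01] [ -3.8998536   33.32680714  18.05319714 105.0389423  -14.25258432
  43.91437664   1.24335796] 0.08539787629429847 0.0 [-0.77407546 -0.54744799 -0.46874049]
```

View pics/c4.png

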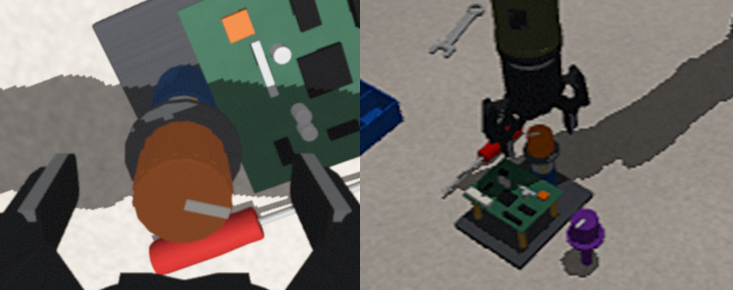

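The knob sits between the open fingers (left half, top at crop (183,195)). I check its centre from this close view.

```bash
python3 - <<'E'
from h import *
from scipy.optimize import least_squares
o=dict(tool_pos=[.55882498,-.09977921,.09526338],ee_rot=[-179.925766,-.0172,69.5266122])
im=cv2.cvtColor(cv2.imread('pics/w4.png'),cv2.COLOR_BGR2RGB); C=cam('wrist',o)
h=cv2.cvtColor(im,cv2.COLOR_RGB2HSV); m=cv2.inRange(h,(5,130,50),(18,255,255))
m=cv2.morphologyEx(m,cv2.MORPH_CLOSE,np.ones((9,9)));c,s,l=blob(m,(284,325));print(c,s)
l=cv2.morphologyEx(l.astype(np.uint8),cv2.MORPH_OPEN,np.ones((15,15)))
ct=max(cv2.findContours(l,0,1)[0],key=len)[:,0,:]
ct=ct[ct[:,1]>330]; P=np.array([ray(C,p,.127)[:2] for p in ct])
f=least_squares(lambda q:np.hypot(*(P-q[:2]).T)-.018,P.mean(0)+[0.003,0.009],loss='soft_l1',f_scale=.0005)
g=least_squares(lambda q:np.hypot(*(P-q[:2]).T)-q[2],[*f.x,.018]);print(f.x,g.x,np.abs(f.fun).mean())
a=[ray(C,p,.127)[:2] for p in((287,333),(330,342))];d=a[1]-a[0];print(np.degrees(np.arctan2(d[1],d[0])))
E
```

```text
[281.16679402 310.98733763] [ 233  251  101  122 9161]
[ 0.55610076 -0.0967615 ] [ 0.55376652 -0.10560952  0.0119755 ] 0.003448607545567495
-34.29543816262408
```

```bash
python3 - <<'E'
from h import *
o=dict(tool_pos=[.55882498,-.09977921,.09526338],ee_rot=[-179.925766,-.0172,69.5266122]);C=cam('wrist',o)
Rm=R.from_euler('xyz',o['ee_rot'],degrees=True)
for p in((283,373),(233,330),(333,330)): print(Rm.inv().apply(ray(C,p,.127)-o['tool_pos'])*1000)
E
```

```text
[-18.25874207  -0.57142736 -31.74138893]
[  0.39426199 -18.19945297 -31.71294998]
[  0.43049007  17.08353688 -31.75865275]
```

The knob is centred within 0.6 mm, so I close the gripper.

Emit:
{"method": "arm_command", "body": {
  "motion": [
    [-0.001,-0.003,0,0,0,0,0.6],
    [-0.001,-0.003,0,0,0,0,0.3],
    [-0.001,-0.003,0,0,0,0,0],
    [-0.001,-0.003,0,0,0,0,0],
    [-0.001,-0.003,0,0,0,0,0],
    [-0.001,-0.003,0,0,0,0,0],
    [-0.001,-0.003,0,0,0,0,0],
    [-0.001,-0.003,0,0,0,0,0]
  ]
}}

```text
clock: 8.55
tool_pos: [0.5582, -0.0997, 0.0954]
ee_rot: [-179.9, -0.0, 69.6]
ft_force: [-0.8, 0.1, 5.9]
width: 0.0347
grasp_force: 59.4
```

Emit:
{"method": "arm_command", "body": {
  "motion": [
    [0,0,0,0,0,-0.04,0],
    [0,0,0,0,0,-0.08,0],
    [0,0,0,0,0,-0.12,0],
    [0,0,0,0,0,-0.16,0],
    [0,0,0,0,0,-0.2,0],
    [0,0,0,0,0,-0.24,0]
  ]
}}

```text
clock: 9.15
tool_pos: [0.5581, -0.1004, 0.0953]
ee_rot: [-180.0, -0.0, 113.0]
ft_force: [0.3, -1.0, 1.0]
width: 0.0347
grasp_force: 59.5
```

Emit:
{"method": "arm_command", "body": {
  "motion": [
    [0,0,0,0,0,-0.04,0],
    [0,0,0,0,0,-0.077,0],
    [0,0,0,0,0,-0.077,0],
    [0,0,0,0,0,-0.077,0]
  ]
}}

```text
clock: 9.55
tool_pos: [0.5575, -0.0997, 0.0946]
ee_rot: [-179.9, -0.1, 126.4]
ft_force: [0.2, -0.1, -0.7]
width: 0.0346
grasp_force: 59.7
```

```bash
python3 -c "
from h import *
o=bot.get_obs();print(o['ft_force'],o['ft_torque'],o['tool_pos'],o['ee_rot'],o['joint_positions'])"
```

```text
[ 0.16134316 -0.12186812 -0.7448857 ] [-0.02920738  0.00162512  0.00175312] [ 0.5575379  -0.0997098   0.09462832] [-1.79929384e+02 -1.38875090e-01  1.26435590e+02] [  6.86392705  32.08907773   1.28090907 105.05053358  -1.0704348
  43.0194387   45.16934794]
```

The downward preload vanished (force z now -0.7, the screw hanging), so the lugs are over the gap. I lower gently.

Emit:
{"method": "arm_command", "body": {
  "motion": [
    [0,0,0.005,0,0,0,0],
    [0,0,0.01,0,0,0,0],
    [0,0,0.015,0,0,0,0],
    [0,0,0.015,0,0,0,0]
  ]
}}

```text
clock: 9.95
tool_pos: [0.5578, -0.0995, 0.0918]
ee_rot: [-179.9, -0.1, 126.6]
ft_force: [-0.7, -0.1, -0.3]
width: 0.035
grasp_force: 59.7
```

It moves down freely, so I continue.

Emit:
{"method": "arm_command", "body": {
  "motion": [
    [0,0,0.004,0,0,0,0],
    [0,0,0.008,0,0,0,0],
    [0,0,0.01,0,0,0,0],
    [0,0,0.01,0,0,0,0]
  ]
}}

```text
clock: 10.35
tool_pos: [0.5579, -0.0996, 0.09]
ee_rot: [-180.0, -0.1, 126.6]
ft_force: [0.1, 0.0, -0.7]
width: 0.0344
grasp_force: 59.7
```

Emit:
{"method": "arm_command", "body": {
  "motion": [
    [0,0,0.003,0,0,0,0],
    [0,0,0.005,0,0,0,0],
    [0,0,0.005,0,0,0,0]
  ]
}}

```text
clock: 10.65
tool_pos: [0.558, -0.0997, 0.0894]
ee_rot: [-180.0, -0.1, 126.6]
ft_force: [-0.5, 0.1, 3.4]
width: 0.0346
grasp_force: 59.7
```

The screw has dropped 6 mm and seated. Now I turn forward, following the 14 mm/turn lead.

Emit:
{"method": "arm_command", "body": {
  "motion": [
    [0,0,0,0,0,0.04,0],
    [0,0,0.0013,0,0,0.08,0],
    [0,0,0.0027,0,0,0.12,0],
    [0,0,0.0041,0,0,0.16,0],
    [0,0,0.0041,0,0,0.16,0]
  ]
}}

```text
clock: 11.15
tool_pos: [0.5582, -0.0996, 0.0883]
ee_rot: [-179.9, -0.0, 97.7]
ft_force: [1.0, 0.2, 1.6]
width: 0.0347
grasp_force: 59.8
```

Emit:
{"method": "arm_command", "body": {
  "motion": [
    [0,0,0.0014,0,0,0.04,0],
    [0,0,0.0028,0,0,0.08,0],
    [0,0,0.0042,0,0,0.12,0],
    [0,0,0.0056,0,0,0.16,0],
    [0,0,0.007,0,0,0.2,0],
    [0,0,0.0084,0,0,0.24,0]
  ]
}}

```text
clock: 11.75
tool_pos: [0.5579, -0.0998, 0.0867]
ee_rot: [-179.9, 0.0, 54.6]
ft_force: [0.2, 0.7, 2.1]
width: 0.0346
grasp_force: 59.7
```

```bash
python3 -c "
from h import *
o=bot.get_obs();print(o['ft_force'],o['ft_torque'],o['tool_pos'],o['ee_rot'],o['joint_positions'])"
```

```text
[0.23113422 0.65935647 2.1146882 ] [-0.1291568   0.1736234  -0.02335518] [ 0.55794331 -0.09984245  0.08666798] [-1.79912232e+02  1.32858348e-02  5.45825713e+01] [ -6.52015598  34.57041401  22.34520694 105.66556695 -18.33282434
  43.39812164  -9.68211744]
```

Emit:
{"method": "arm_command", "body": {
  "motion": [
    [0,0,0.0014,0,0,0.04,0],
    [0,0,0.0028,0,0,0.08,0],
    [0,0,0.0042,0,0,0.12,0],
    [0,0,0.0056,0,0,0.16,0],
    [0,0,0.007,0,0,0.2,0],
    [0,0,0.0084,0,0,0.24,0]
  ]
}}

```text
clock: 12.35
tool_pos: [0.5579, -0.0998, 0.085]
ee_rot: [-179.9, 0.1, 11.4]
ft_force: [-1.1, 0.0, 2.5]
width: 0.0347
grasp_force: 59.8
```

Emit:
{"method": "arm_command", "body": {
  "motion": [
    [0,0,0.0014,0,0,0.04,0],
    [0,0,0.0028,0,0,0.08,0],
    [0,0,0.0042,0,0,0.12,0],
    [0,0,0.0056,0,0,0.16,0],
    [0,0,0.007,0,0,0.2,0],
    [0,0,0.0084,0,0,0.24,0],
    [0,0,0.0084,0,0,0.24,0]
  ]
}}

```text
clock: 13.05
tool_pos: [0.5583, -0.0997, 0.0832]
ee_rot: [180.0, 0.1, -31.7]
ft_force: [1.2, -0.1, 2.6]
width: 0.0347
grasp_force: 60.0
```

```bash
python3 -c "
from h import *
o=bot.get_obs();print(o['ft_force'],o['ft_torque'],o['tool_pos'],o['ee_rot'],o['joint_positions'])"
```

```text
[ 1.22139504 -0.08624801  2.57782934] [-0.00060937 -0.15849594 -0.00488071] [ 0.55831561 -0.09967387  0.08320171] [ 1.79981248e+02  6.95901358e-02 -3.16620609e+01] [-20.27320625  41.37132765  47.06675861 105.98170784 -38.95802306
  50.31469994 -75.69598715]
```

The first 158° forward is done. I release, swing back and regrip.

Emit:
{"method": "arm_command", "body": {
  "motion": [
    [0,0,0,0,0,0,1],
    [0,0,0,0,0,0,1],
    [0,0,0,0,0,0,1],
    [0,0,0,0,0,0,1],
    [0,0,0,0,0,0,1],
    [0,0,0,0,0,0,1]
  ]
}}

```text
clock: 13.65
tool_pos: [0.5579, -0.0996, 0.0832]
ee_rot: [-180.0, 0.1, -31.7]
ft_force: [0.6, -0.4, 0.2]
width: 0.0855
grasp_force: 0.0
```

```bash
python3 look.py w5.png
```

```text
13.65 [ 0.55787658 -0.09960739  0.08321694] [-1.79994973e+02  1.04569739e-01 -3.17342297e+01] [-20.24887382  41.34001317  47.0431106  106.02586074 -38.95449012
  50.31847834 -75.74251349] 0.08554398989991792 0.0 [ 0.5955118  -0.42672644  0.24913938]
```

View pics/w5.png

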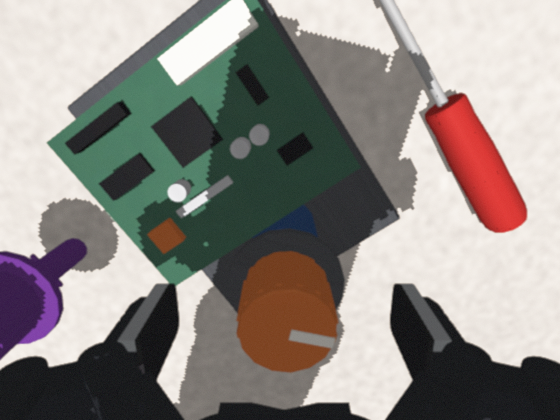

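The line runs from (290,335) to (335,343), the same relative to the hand as before, so the knob did not slip. The board is unmoved. Swinging back with the gripper open.

Emit:
{"method": "arm_command", "body": {
  "motion": [
    [0,0,0,0,0,-0.047,1],
    [0,0,0,0,0,-0.094,1],
    [0,0,0,0,0,-0.141,1],
    [0,0,0,0,0,-0.188,1],
    [0,0,0,0,0,-0.235,1],
    [0,0,0,0,0,-0.282,1],
    [0,0,0,0,0,-0.329,1],
    [0,0,0,0,0,-0.376,1]
  ]
}}

```text
clock: 14.5
tool_pos: [0.5579, -0.0997, 0.0832]
ee_rot: [-179.9, 0.0, 36.3]
ft_force: [-0.2, 0.3, 0.4]
width: 0.0854
grasp_force: 0.0
```

Emit:
{"method": "arm_command", "body": {
  "motion": [
    [0,0,0,0,0,-0.047,1],
    [0,0,0,0,0,-0.094,1],
    [0,0,0,0,0,-0.141,1],
    [0,0,0,0,0,-0.188,1],
    [0,0,0,0,0,-0.235,1],
    [0,0,0,0,0,-0.282,1],
    [0,0,0,0,0,-0.329,1],
    [0,0,0,0,0,-0.376,1]
  ]
}}

```text
clock: 15.3
tool_pos: [0.5578, -0.0998, 0.0832]
ee_rot: [-179.9, -0.1, 104.0]
ft_force: [0.4, 0.4, -0.6]
width: 0.0856
grasp_force: 0.0
```

Emit:
{"method": "arm_command", "body": {
  "motion": [
    [0,0,0,0,0,-0.047,1],
    [0,0,0,0,0,-0.094,1],
    [0,0,0,0,0,-0.141,1],
    [0,0,0,0,0,-0.188,1],
    [0,0,0,0,0,-0.235,1],
    [0,0,0,0,0,-0.282,1],
    [0,0,0,0,0,-0.329,1],
    [0,0,0,0,0,-0.369,1]
  ]
}}

```text
clock: 16.1
tool_pos: [0.5578, -0.0999, 0.0832]
ee_rot: [180.0, -0.1, 170.4]
ft_force: [-0.2, -0.2, -0.5]
width: 0.0855
grasp_force: 0.0
```

```bash
python3 look.py w6.png
```

```text
16.1 [ 0.55781796 -0.0999466   0.08318335] [ 1.79980312e+02 -9.42135431e-02  1.70350228e+02] [ 15.30956978  33.19965489 -11.73657168 105.5690147    9.49182476
  42.26956887  78.73453789] 0.08548807457749288 0.0 [-0.23082731 -0.22923196 -0.45935069]
```

View pics/w6.png

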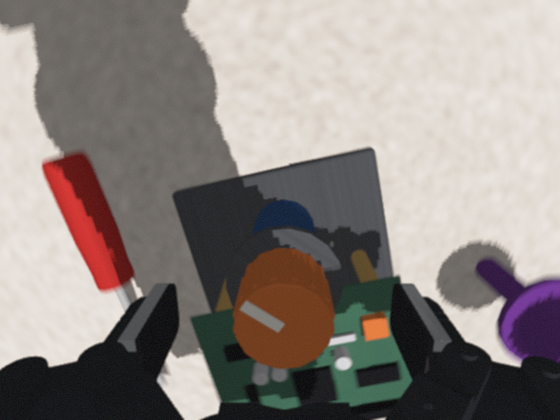

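The knob is centred between the fingers at (283,320). I grip again, then turn the remaining 202°.

Emit:
{"method": "arm_command", "body": {
  "motion": [
    [0,0,0,0,0,0,0.6],
    [0,0,0,0,0,0,0.3],
    [0,0,0,0,0,0,0],
    [0,0,0,0,0,0,0],
    [0,0,0,0,0,0,0],
    [0,0,0,0,0,0,0],
    [0,0,0,0,0,0,0],
    [0,0,0,0,0,0,0]
  ]
}}

```text
clock: 16.95
tool_pos: [0.558, -0.0996, 0.0833]
ee_rot: [180.0, -0.1, 170.0]
ft_force: [-0.6, 0.4, 3.4]
width: 0.0345
grasp_force: 59.4
```

Emit:
{"method": "arm_command", "body": {
  "motion": [
    [0,0,0.0014,0,0,0.04,0],
    [0,0,0.0028,0,0,0.08,0],
    [0,0,0.0042,0,0,0.12,0],
    [0,0,0.0056,0,0,0.16,0]
  ]
}}

```text
clock: 17.35
tool_pos: [0.5581, -0.0996, 0.0822]
ee_rot: [180.0, -0.1, 140.9]
ft_force: [-0.7, 0.3, 3.4]
width: 0.0346
grasp_force: 59.6
```

Emit:
{"method": "arm_command", "body": {
  "motion": [
    [0,0,0.0014,0,0,0.04,0],
    [0,0,0.0028,0,0,0.08,0],
    [0,0,0.0042,0,0,0.12,0],
    [0,0,0.0056,0,0,0.16,0],
    [0,0,0.007,0,0,0.2,0],
    [0,0,0.0084,0,0,0.24,0],
    [0,0,0.0098,0,0,0.28,0],
    [0,0,0.0112,0,0,0.32,0]
  ]
}}

```text
clock: 18.15
tool_pos: [0.5582, -0.0997, 0.08]
ee_rot: [-179.9, -0.0, 83.3]
ft_force: [-0.1, -0.3, 3.0]
width: 0.0344
grasp_force: 59.7
```

Emit:
{"method": "arm_command", "body": {
  "motion": [
    [0,0,0.0014,0,0,0.04,0],
    [0,0,0.0028,0,0,0.08,0],
    [0,0,0.0042,0,0,0.12,0],
    [0,0,0.0056,0,0,0.16,0],
    [0,0,0.007,0,0,0.2,0],
    [0,0,0.0084,0,0,0.24,0],
    [0,0,0.0098,0,0,0.28,0],
    [0,0,0.0112,0,0,0.32,0]
  ]
}}

```text
clock: 18.95
tool_pos: [0.5578, -0.0997, 0.0777]
ee_rot: [-179.9, 0.1, 25.7]
ft_force: [-1.0, -0.4, 3.7]
width: 0.0342
grasp_force: 59.8
```

Emit:
{"method": "arm_command", "body": {
  "motion": [
    [0,0,0.0014,0,0,0.04,0],
    [0,0,0.0028,0,0,0.08,0],
    [0,0,0.0042,0,0,0.12,0],
    [0,0,0.0056,0,0,0.16,0],
    [0,0,0.007,0,0,0.2,0],
    [0,0,0.0084,0,0,0.24,0],
    [0,0,0.0098,0,0,0.28,0],
    [0,0,0.0112,0,0,0.321,0]
  ]
}}

```text
clock: 19.75
tool_pos: [0.5584, -0.0996, 0.0759]
ee_rot: [-180.0, 0.0, -32.0]
ft_force: [-0.0, 0.7, 6.5]
width: 0.0348
grasp_force: 59.9
```

Emit:
{"method": "arm_command", "body": {
  "motion": [
    [0,0,-0.001,0,0,0,0],
    [0,0,-0.001,0,0,0,0]
  ]
}}

```text
clock: 19.95
tool_pos: [0.5585, -0.0996, 0.0759]
ee_rot: [-180.0, 0.0, -31.7]
ft_force: [-0.3, 0.2, 4.5]
width: 0.0344
grasp_force: 59.9
```

```bash
python3 look.py w7.png; python3 -c "
from h import *
im=vision.grab_frame('scene');save('s7.png',cv2.resize(im[120:260,150:330],None,fx=4,fy=4,interpolation=2)[:,:400])
a=cv2.imread('pics/w7.png');b=cv2.imread('pics/s7.png');cv2.imwrite('pics/c7.png',np.hstack([a[:,80:480],cv2.resize(b,(400,420))]))"
```

```text
19.95 [ 0.55845042 -0.09958237  0.07588741] [-1.79989736e+02  4.17684040e-02 -3.17492518e+01] [-20.10075047  41.95074208  46.8264962  106.38089083 -39.8279288
  49.60934095 -75.03634033] 0.034358138753234846 59.88169848918915 [-0.3434138   0.20222515  4.54223653]
```

View pics/c7.png

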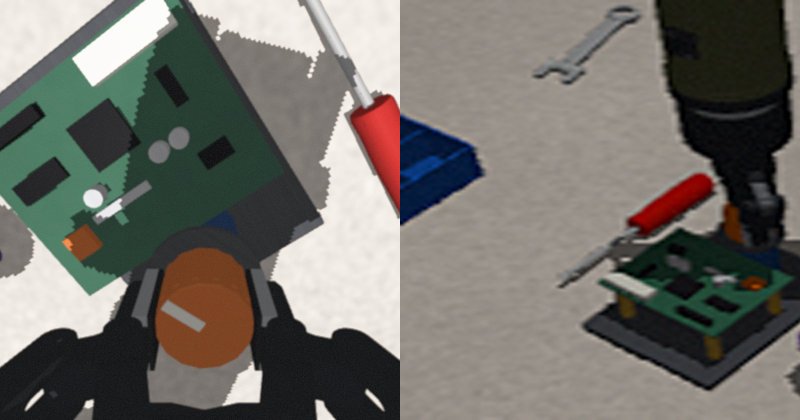

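The line runs from (243,305) to (284,327), the same in the hand as at the regrip, so the turn totals about 360°. The board is in place and the knob is still gripped.

```bash
python3 -c "
from rig import bot
print(bot.hand_in())"
```

```text
the job is handed in; nothing more can be done
None
```

I turned the orange screw backward about 57° until it dropped 6 mm into its thread, then forward one full turn (about 360°, with one regrip). I handed in at about 20 s, still gripping the knob. The board looked unmoved, and on the way in the arm had briefly run into a wrist limit and sunk beside the holder without touching anything.

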